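# Dock a dish carrier behind its drop catch

## Robot

A 6-joint arm with a two-finger parallel gripper is mounted at the origin on the work surface. World frame = base frame: x ahead of the robot, y to its left, z up, the work surface at z = 0. Lengths are in m, angles in rad, forces in N, time in s.
With the tool pointing down it reaches from about 0.275 to 0.875 m from the base axis. Payload 12.5 kg.
Tool frame: the origin (TCP) lies at the very end of the fingers, on their centre line; the grasp point (between the pads) lies 19 mm behind it; x points along the fingers, y is the direction in which the jaws open and shut, and the axes are right-handed (so a half turn about x gives the same grasp; the last joint's range is limited). The gripper opens to 85 mm and grips with 20 to 120 N. Pads are 22 mm wide; open, the fingers measure 114 mm over their backs; the gripper's body (76 mm by 85 mm) begins 54 mm behind the grasp point. The pads swing forward as they close: fully open they stand 13 mm farther back than shut.
Start: joints at [-1.279, 0.351, 1.652, -0, 1.139, -0.085], TCP at [0.202, -0.511, 0.231] pointing down, gripper open.
Joint ranges: [-2.75, 2.75], [-0.79, 2.1], [0.01, 2.65], [-1.57, 4.71], [0.07, 3.14], [-2.87, 2.87]. Speed limits (rad/s): [2.22, 2.22, 2.79, 3.14, 3.14, 3.14].

## Interface

Orientations are given as a 3x3 rotation matrix whose columns are the frame's x, y, z axes.
In Python, from bench import manip gives the robot as it stands. Calls block until the motion is done:
- manip.move_ptp(position, orientation): joint-space move of the TCP to a pose.
- manip.move_l(position, attitude=None, max_speed=0.15): straight line of the TCP; attitude=None keeps the orientation; max_speed is the mean speed in m/s.
- manip.move_j(angles): joint-space move.
- manip.set_gripper(opening, effort=None): opening from 0.0 (shut) to 1.0 (fully open); effort is the grip in N (None keeps the last); returns when the fingers have stopped.
- manip.dwell(seconds).
- manip.inverse_kinematics(position, orientation): joint angles nearest the present ones, or None.
- manip.grab_frame(name): name is "scene" or "top"; returns (picture, depth): 400x640x3 uint8, red, green, blue; 400x640 float32, m along the optical axis (not along the pixel's ray), 0 where there is no reading.
- manip.get_calibration(name): a dict with "camera_matrix" (3x3 intrinsics, pixels), "R" (3x3) and "t" (3): a world point X has camera coordinates R X + t. Camera axes: x right, y down, z forward; pixel columns grow to the right and rows downward; lengths in m; the calibration is good to about 2 mm. A picture is of the moment at which its call begins. get_calibration takes no time and is no camera call.
A pose or a line that the arm cannot do raises manip.Unreachable and nothing moves.
- manip.sign_off(): hands the job in, once; it reports no verdict.
Trained networks look in the newest picture that a camera, given by its name, has taken for a name from the list of things; names that differ only in an ending like _2 or _b are one class to them, and where a whole thing is asked for, a point or a joint stands for the part that bears it (a point fixed in the world has none). Each returns a list of dicts, best first, with "confidence" (0 to 1); they miss things now and then, are a little off and sometimes report something else, mostly with a low value. They report only what shows in the picture. A call takes as long as a camera call.
- manip.look_for(camera, name): "at" ([x, y, z] in m, in world coordinates, good to about 4 mm: the middle of the surface that is visible of it).
Readings, each from a call of its own:
- manip.current_time(): time.
- manip.current_qpos(): joint angles.
- manip.current_joint_vel(): joint speeds.
- manip.current_joint_torque(): joint torques, N m.
- manip.current_ee_pos(): TCP position.
- manip.current_tcp_rot(): TCP orientation.
- manip.current_force(): force on the tool from outside, world axes, zero at the start.
- manip.current_ft_torque(): the same for the moment, N m.
- manip.current_grip_width(): opening from 0.0 (shut) to 1.0 (fully open).
Only numpy, scipy, OpenCV 4.12 (cv2) and the standard library are available. Lean on these libraries where they do the work, as an engineer would, in place of code of your own. Each camera call takes 0.05 s, during which the arm holds its last target.

## Task

Pick up the grey dish carrier by its upright fin, set it flat on the flared entry of the aluminium dock, in front of the drop catch, and slide it in along the floor so that its own leading edge lifts the catch. Push gently on against the sprung buffer, feeling for the end without ramming it, until the catch drops behind the carrier, then let go so that the carrier stays locked in flat with the catch fully down. Do not touch the catch with the gripper, and leave everything else on the bench where it is.

Things in the scene. Friction and masses are not known exactly. Their poses are not given: they have to be found in the camera images.
- carrier: Grey plastic plate 100 (x) x 80 (y) x 14 mm with square ends, two flush glass dishes, and an upright grip fin at its middle: 12 mm thick along x, 34 wide along y, its top 56 mm above the underside. 0.2 to 0.42 kg. Origin: centre of underside, z up. Both ends alike: either may lead. Grip the fin across its 12 mm (fingers before and behind), tips above the plate.
- dock: Fixed aluminium dock 330 x 134 mm. Origin: underside, midway between the walls; x points inward, the way the carrier slides; z up. Floor 6 mm thick, x = -185 to 145 mm. Walls to z = 20 mm: channel 83 mm wide from x = -60 mm inward, flaring to 110 mm at the entry's end. Jamming the carrier on it with 80 N harms it. A carriage on it bears catch and buffer.
- dock_entry (a point): Point on the dock's floor top, at dock x = -125 mm: lower the carrier from above with its origin here (or up to 20 mm further out) and it comes down on the flared entry clear of the catch and its pivot at every setting.
- dock_gate (a point): Where the catch's lower end hangs at its middle setting: dock x = -6, y = 33, z = 10 mm. Blade y = 27 to 39 mm, pivot at x = -46, z = 50; post at y = 48 to 59 mm, up to z = 60 mm. The carriage with catch and buffer is clamped up to 14 mm inward or outward of this: NOT reported, find it by feel or sight. Blade first met with the carrier's origin 64 mm before this point.
- dock_seat (a point): On the floor top, dock x = 45 mm. With the carriage at its middle setting (all shift with it) the carrier's origin meets the sprung buffer 5 mm before this point, the catch drops 5 mm past it, the buffer bottoms hard 10 mm past it; then the spring can back the carrier some 8 mm on to the catch. Buffer: 2 N preload, 0.5 N/mm, 15 mm travel; top at z = 20 mm. It bears 15 N at most.
- catch (a joint): Hinged gravity catch, dark steel blade 12 mm wide, 0.12 kg, over the channel's +y edge. Radians: 0 = fully down, hanging 45 degrees down and inward on its stop; grows as the free end is lifted; about 0.24 while it rides on the carrier's plate; 0 again once dropped behind it. It swings inward and up only; from inside it blocks.
- beaker: bystander: glass beaker, 68 mm across, 90 mm tall; origin at centre of its underside
- dishes: bystander: closed pair of stacked glass culture dishes, 90 mm across, 30 mm tall; origin at centre of underside
- wash: bystander: white plastic bottle, 64 mm across, 150 mm tall; origin at centre of underside
- notebook: bystander: grey notebook lying flat, 150 x 105 x 14 mm; origin at centre of underside
- cup: bystander: clear plastic cup, 80 mm across, 90 mm tall; origin at centre of underside
- tray: bystander: steel tray 160 x 220 x 30 mm, walls 4 mm; origin at centre of underside
- pencase: bystander: white plastic pen case 160 x 60 x 35 mm; origin at centre of underside

How it is judged:
By the outcome, as a careful person would: the job done as asked, in the order asked, and still so for the second after the job is handed in, with the robot touching nothing.
It also fails if it takes over 61 s, if anything falls off the work surface, if the arm or the gripper's body presses on something with over 40 N, if the wrist force passes 120 N, or if a joint passes its speed limit or range.

## Working session

There is one attempt and no reset: what is moved stays moved. The work goes in short steps, each a Python script; the robot and the scene stay as the last script left them, time stands still between calls to the robot, and variables do not carry over. Pictures are saved under pics/ and viewed, and the job is handed in when it is done.

```bash
ls; mkdir -p pics; python3 - <<'E'
from bench import manip
import cv2,numpy as np
for c in ("scene","top"):
    p,d=manip.grab_frame(c); cv2.imwrite(f"pics/{c}0.png",p[:,:,::-1]); np.save(f"{c}0d.npy",d); np.save(f"{c}0p.npy",p)
    k=manip.get_calibration(c); print(c,k)
    for n in ("carrier","dock","dock_entry","dock_gate","dock_seat","catch"):
        print(n,[(np.round(r["at"],3),round(r["confidence"],2)) for r in manip.look_for(c,n)][:3])
print(manip.current_time())
E
```

```text
pics
scene {'camera_matrix': array([[407.7116154 ,   0.        , 318.8238455 ],
       [  0.        , 407.7116154 , 196.59391988],
       [  0.        ,   0.        ,   1.        ]]), 'R': array([[ 0.07059133,  0.99735933, -0.01706543],
       [ 0.80781336, -0.0671955 , -0.58559571],
       [-0.58519606,  0.02755229, -0.81042362]]), 't': array([-0.04425143, -0.42902576,  1.55208139])}
carrier [(array([0.492, 0.255, 0.014]), 0.75)]
dock [(array([ 0.586, -0.156,  0.007]), 0.9), (array([0.747, 0.217, 0.052]), 0.15)]
dock_entry [(array([ 0.586, -0.16 ,  0.011]), 0.7), (array([ 0.422, -0.459,  0.018]), 0.34)]
dock_gate [(array([ 0.584, -0.159,  0.004]), 0.93)]
dock_seat [(array([ 0.584, -0.157,  0.006]), 0.86)]
catch [(array([ 0.569, -0.122,  0.036]), 0.49)]
top {'camera_matrix': array([[513.51717368,   0.        , 312.29054003],
       [  0.        , 513.51717368, 193.51785787],
       [  0.        ,   0.        ,   1.        ]]), 'R': array([[ 0.00542025, -0.99994266, -0.00923552],
       [-0.9875923 , -0.00390332, -0.15699113],
       [ 0.15694607,  0.00997186, -0.98755683]]), 't': array([0.00528474, 0.58041363, 1.47652083])}
carrier [(array([0.478, 0.253, 0.013]), 0.67)]
dock [(array([ 0.566, -0.154,  0.01 ]), 0.81)]
dock_entry [(array([ 0.558, -0.16 ,  0.006]), 0.76)]
dock_gate [(array([ 0.56 , -0.158,  0.006]), 0.82)]
dock_seat [(array([ 0.56 , -0.156,  0.005]), 0.78)]
catch []
0.7
```

View pics/scene0.png

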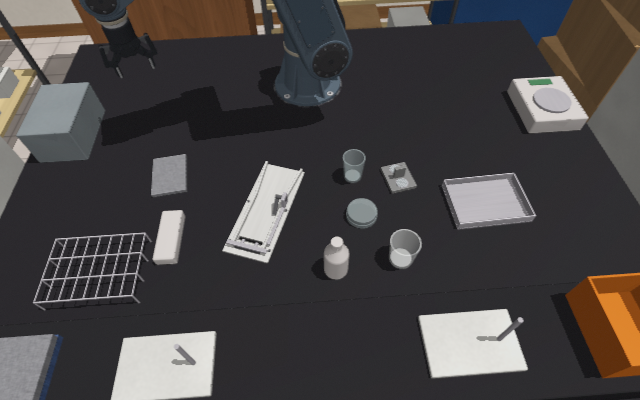

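View pics/top0.png

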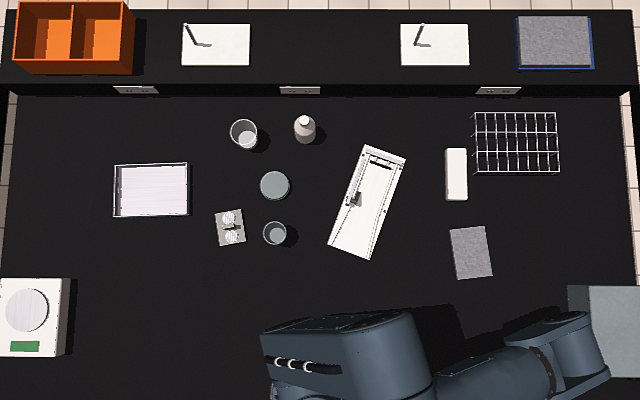

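The top view shows the carrier at about (230,227) and the dock from its entry at (349,252) to its buffer end at (385,152), with the catch at (354,199). I'll zoom in and rectify.

```bash
cat > h.py <<'E'
import numpy as np,cv2
from bench import manip
def cloud(c,d):
    k=manip.get_calibration(c);K=k["camera_matrix"];R=k["R"];t=k["t"]
    v,u=np.mgrid[:d.shape[0],:d.shape[1]]
    P=np.stack([(u-K[0,2])/K[0,0]*d,(v-K[1,2])/K[1,1]*d,d],-1)
    return (P-t)@R
def proj(c,X):
    k=manip.get_calibration(c);q=(np.asarray(X)@k["R"].T+k["t"])@k["camera_matrix"].T
    return q[...,:2]/q[...,2:]
def rect(c,p,z,x0,x1,y0,y1,res=0.0005):
    # rows: x decreasing downward ; cols: y decreasing to right
    xs=np.arange(x1,x0,-res);ys=np.arange(y1,y0,-res)
    X,Y=np.meshgrid(xs,ys,indexing="ij")
    q=proj(c,np.stack([X,Y,np.full_like(X,z)],-1)).astype(np.float32)
    return cv2.remap(p,q[...,0],q[...,1],cv2.INTER_CUBIC)
E
python3 - <<'E'
from h import *
p=np.load("top0p.npy");s=np.load("scene0p.npy")
a=cv2.resize(p[130:270,310:420],None,fx=4,fy=4,interpolation=cv2.INTER_CUBIC)
b=cv2.resize(p[200:255,205:255],None,fx=7,fy=7,interpolation=cv2.INTER_CUBIC)
im=np.zeros((560,800,3),np.uint8);im[:a.shape[0],:440]=a;im[:385,445:795]=b
cv2.imwrite("pics/z1.png",im[:,:,::-1])
a=cv2.resize(s[155:265,220:310],None,fx=5,fy=5,interpolation=cv2.INTER_CUBIC)
b=cv2.resize(s[155:200,375:425],None,fx=6,fy=6,interpolation=cv2.INTER_CUBIC)
im=np.zeros((560,800,3),np.uint8);im[:a.shape[0],:450]=a;im[:270,460:760]=b
cv2.imwrite("pics/z2.png",im[:,:,::-1])
# carrier/dock pts
for c in("top","scene"):
    d=np.load(c+"0d.npy");P=cloud(c,d);
    m=(d>0)&(abs(P[...,0]-.49)<.09)&(abs(P[...,1]-.255)<.09)&(P[...,2]>.008)&(P[...,2]<.02)
    r=cv2.minAreaRect(P[m][:,:2].astype(np.float32)*1000);print(c,"plate",m.sum(),r)
    m=(d>0)&(abs(P[...,0]-.49)<.06)&(abs(P[...,1]-.255)<.05)&(P[...,2]>.045)&(P[...,2]<.065)
    if m.sum()>3:
        r=cv2.minAreaRect(P[m][:,:2].astype(np.float32)*1000);print(c,"fin",m.sum(),r,P[m].mean(0))
    m=(d>0)&(P[...,0]>.38)&(P[...,0]<.78)&(P[...,1]>-.28)&(P[...,1]<-.04)&(P[...,2]>.003)&(P[...,2]<.024)
    r=cv2.minAreaRect(P[m][:,:2].astype(np.float32)*1000);print(c,"dock",m.sum(),r, cv2.boxPoints(r))
    n,l,st,ce=cv2.connectedComponentsWithStats(m.astype(np.uint8))
    i=1+np.argmax(st[1:,4]); r=cv2.minAreaRect(P[l==i][:,:2].astype(np.float32)*1000);print(" cc",r,cv2.boxPoints(r).round())
    m=(d>0)&(P[...,0]>.38)&(P[...,0]<.78)&(P[...,1]>-.28)&(P[...,1]<-.04)&(P[...,2]>.03)&(P[...,2]<.09)
    print("high",m.sum(),P[m].round(3)[::max(1,m.sum()//15)])
E
```

```text
top plate 764 ((487.6907958984375, 253.4349822998047), (165.7811279296875, 172.19818115234375), 87.27189636230469)
top fin 55 ((482.0840759277344, 254.3534698486328), (12.402277946472168, 34.09131622314453), 13.302995681762695) [0.48245543 0.25376156 0.05491788]
top dock 5150 ((580.1874389648438, -161.0516815185547), (237.47303771972656, 399.31915283203125), 89.99359893798828) [[ 380.5146   -279.7659  ]
 [ 779.8338   -279.81052 ]
 [ 779.8603    -42.337463]
 [ 380.54108   -42.292847]]
 cc ((550.8060913085938, -160.25051879882812), (177.14051818847656, 372.3189392089844), 72.39804077148438) [[ 347. -188.]
 [ 701. -301.]
 [ 755. -132.]
 [ 400.  -20.]]
high 139 [[ 0.72  -0.163  0.032]
 [ 0.702 -0.181  0.031]
 [ 0.695 -0.22   0.034]
 [ 0.686 -0.235  0.031]
 [ 0.643 -0.129  0.031]
 [ 0.578 -0.103  0.054]
 [ 0.572 -0.094  0.058]
 [ 0.569 -0.094  0.054]
 [ 0.566 -0.094  0.055]
 [ 0.562 -0.091  0.059]
 [ 0.564 -0.118  0.048]
 [ 0.56  -0.106  0.053]
 [ 0.556 -0.097  0.06 ]
 [ 0.557 -0.123  0.056]
 [ 0.554 -0.118  0.054]
 [ 0.551 -0.092  0.035]]
scene plate 555 ((483.8258056640625, 255.63487243
[... 324 characters left out ...]
86827713251114) [[ 379.98575  -40.18473]
 [ 380.2465  -280.01224]
 [ 779.6155  -279.5781 ]
 [ 779.35474  -39.75058]]
 cc ((561.9532470703125, -154.99278259277344), (154.3214111328125, 343.0150451660156), 69.2264633178711) [[ 374. -166.]
 [ 695. -288.]
 [ 750. -144.]
 [ 429.  -22.]]
high 147 [[ 0.549 -0.097  0.059]
 [ 0.553 -0.118  0.056]
 [ 0.558 -0.109  0.057]
 [ 0.559 -0.118  0.055]
 [ 0.563 -0.092  0.058]
 [ 0.566 -0.104  0.058]
 [ 0.566 -0.113  0.055]
 [ 0.552 -0.088  0.033]
 [ 0.576 -0.098  0.061]
 [ 0.577 -0.107  0.059]
 [ 0.566 -0.12   0.04 ]
 [ 0.567 -0.126  0.038]
 [ 0.569 -0.126  0.034]
 [ 0.57  -0.127  0.031]
 [ 0.575 -0.126  0.034]
 [ 0.579 -0.121  0.033]
 [ 0.718 -0.171  0.031]]
```

```bash
ls pics
```

```text
scene0.png
top0.png
z1.png
z2.png
```

View pics/z1.png

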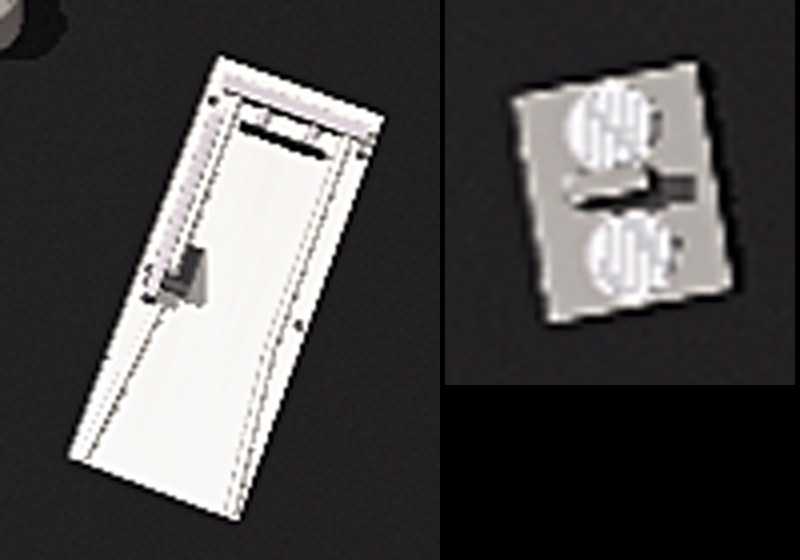

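View pics/z2.png

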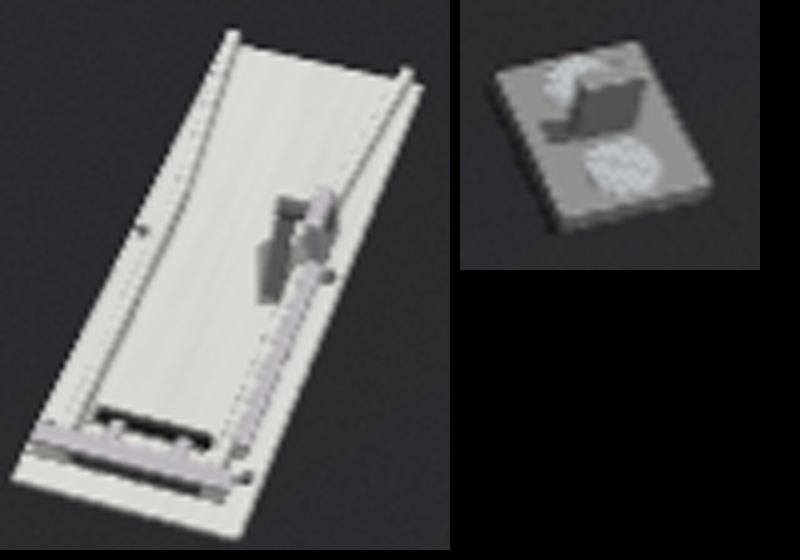

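```bash
cat > fit.py <<'E'
from h import *
from scipy.optimize import minimize
from scipy.spatial import ConvexHull
F=8
def mk(c,p,box,thr,boxm):
    x0,x1,y0,y1=box
    a=p[y0:y1,x0:x1]; a=cv2.resize(a,None,fx=F,fy=F,interpolation=cv2.INTER_LINEAR)
    m=(a.min(2)>thr).astype(np.uint8)
    n,l,st,_=cv2.connectedComponentsWithStats(m); i=1+np.argmax(st[1:,4])
    m=(l==i).astype(np.uint8)
    return cv2.morphologyEx(m,cv2.MORPH_CLOSE,np.ones((61,61),np.uint8))
def model(c,box,boxes,x,y,th,shape):
    m=np.zeros(shape,np.uint8);co,s=np.cos(th),np.sin(th)
    for (a,b,e,f,g,h) in boxes:
        V=np.array([[i,j,k] for i in(a,b) for j in(e,f) for k in(g,h)])
        W=np.stack([x+co*V[:,0]-s*V[:,1],y+s*V[:,0]+co*V[:,1],V[:,2]],1)
        q=(proj(c,W)-[box[0],box[2]]+.5)*F-.5
        hl=cv2.convexHull((q*16).astype(np.int32))
        cv2.fillConvexPoly(m,hl,1,shift=4)
    return m
def fit(masks,boxes,x0):
    def f(v):
        t=0
        for c,(box,m) in masks.items(): t+=(model(c,box,boxes,v[0],v[1],v[2],m.shape)!=m).sum()
        return t
    best=None
    r=minimize(f,x0,method="Nelder-Mead",options=dict(initial_simplex=[x0]+[np.array(x0)+d for d in([.006,0,0],[0,.006,0],[0,0,.04])],xatol=1e-5,fatol=1))
    return r.x,r.fun
E
python3 - <<'E'
from fit import *
P={c:np.load(c+"0p.npy") for c in("top","scene")}
BX={"top":(315,418,133,270),"scene":(215,312,152,270)}
CX={"top":(205,255,200,255),"scene":(372,425,150,202)}
dock=[(-.185,.145,-.067,.067,0,.006)]
car=[(-.05,.05,-.04,.04,0,.014)]
from numpy import array
for cams in(("top","scene"),("top",),("scene",)):
    mk1={c:(BX[c],mk(c,P[c],BX[c],110,0)) for c in cams}
    print(cams,"dock",[ (m[1].sum()) for m in mk1.values()],fit(mk1,dock,[.565,-.157,-.32]))
    mk2={c:(CX[c],mk(c,P[c],CX[c],70,0)) for c in cams}
    r=fit(mk2,car,[.484,.254,.15]);print("car",r,[ (m[1].sum()) for m in mk2.values()])
E
```

```text
('top', 'scene') dock [np.uint64(308795), np.uint64(276445)] (array([ 0.58422334, -0.16232225, -0.35747058]), np.float64(10121.0))
car (array([0.48207936, 0.25711897, 0.1812875 ]), np.float64(6474.0)) [np.uint64(57635), np.uint64(46874)]
('top',) dock [np.uint64(308795)] (array([ 0.58414947, -0.16299442, -0.35923723]), np.float64(3144.0))
car (array([0.48327512, 0.25624809, 0.19136316]), np.float64(1568.0)) [np.uint64(57635)]
('scene',) dock [np.uint64(276445)] (array([ 0.58309103, -0.16118991, -0.35776033]), np.float64(2956.0))
car (array([0.48047578, 0.2590037 , 0.18220701]), np.float64(2087.0)) [np.uint64(46874)]
```

The overlay fits agree between the two cameras: dock at (0.584, -0.162) with yaw -0.358, carrier at (0.482, 0.257) with yaw about 0.185. Next I'll estimate the carriage offset by sight and grasp the carrier.

```bash
cat >> h.py <<'E'
DX,DY,DT=0.5842,-0.1623,-0.358
def RT(th):
    y=np.array([np.cos(th),np.sin(th),0]);x=np.array([0,0,-1.]);return np.stack([x,y,np.cross(x,y)],1)
def dw(x,y,z): # dock->world
    c,s=np.cos(DT),np.sin(DT);return np.array([DX+c*x-s*y,DY+s*x+c*y,z])
def wd(P):
    c,s=np.cos(DT),np.sin(DT);P=np.asarray(P);a,b=P[...,0]-DX,P[...,1]-DY
    return np.stack([c*a+s*b,-s*a+c*b,P[...,2]],-1)
def fd():
    f=manip.current_force();c,s=np.cos(DT),np.sin(DT);return np.round([c*f[0]+s*f[1],-s*f[0]+c*f[1],f[2]],2)
def rectd(c,p,z,x0,x1,y0,y1,res=0.0005):
    xs=np.arange(x0,x1,res);ys=np.arange(y1,y0,-res)
    Y,X=np.meshgrid(ys,xs,indexing="ij")
    W=np.moveaxis(dw(X,Y,np.full_like(X,z)),0,-1)
    q=proj(c,W).astype(np.float32);return cv2.remap(p,q[...,0],q[...,1],cv2.INTER_CUBIC)
E
python3 - <<'E'
from h import *
for c in("top","scene"):
    p=np.load(c+"0p.npy")
    im=np.vstack([rectd(c,p,z,-.2,.16,-.075,.075,.0005) for z in(.006,.020,.05)])
    for i in range(0,im.shape[1],40): im[::300,i:i+1]=255; im[0:8,i]=(255,0,0); im[300:308,i]=(255,0,0); im[600:608,i]=(255,0,0)
    cv2.imwrite(f"pics/r_{c}.png",cv2.resize(im,None,fx=.66,fy=.66,interpolation=cv2.INTER_AREA)[:,:,::-1])
    d=np.load(c+"0d.npy");P=wd(cloud(c,d))
    m=(d>0)&(abs(P[...,1])<.065)&(P[...,0]>-.1)&(P[...,0]<.02)&(P[...,2]>.03)&(P[...,2]<.09)
    q=P[m]; q=q[q[:,1]>.045]; print(c,len(q),"post x",np.percentile(q[:,0],[5,50,95]).round(4),"y",np.percentile(q[:,1],[5,95]).round(4))
for th in(.185,.185+np.pi,.185-np.pi):
  print(th,[np.round(j,2) if (j:=manip.inverse_kinematics(pp,RT(th+dt))) is not None else None for pp,dt in((np.array([.482,.2565,.2]),0),(dw(-.14,0,.15),DT-.185),(dw(.05,0,.025),DT-.185))])
E
```

```text
top 52 post x [-0.0565 -0.0418 -0.0113] y [0.0468 0.0582]
scene 74 post x [-0.0557 -0.0375 -0.026 ] y [0.049  0.0608]
0.185 [array([ 0.4 ,  0.38,  1.7 , -0.  ,  1.07,  0.22]), array([-0.34,  0.31,  1.94, -0.  ,  0.89,  0.01]), array([-0.35,  0.79,  1.48, -0.  ,  0.87,  0.01])]
3.326592653589793 [None, None, None]
-2.956592653589793 [None, None, None]
```

View pics/r_top.png

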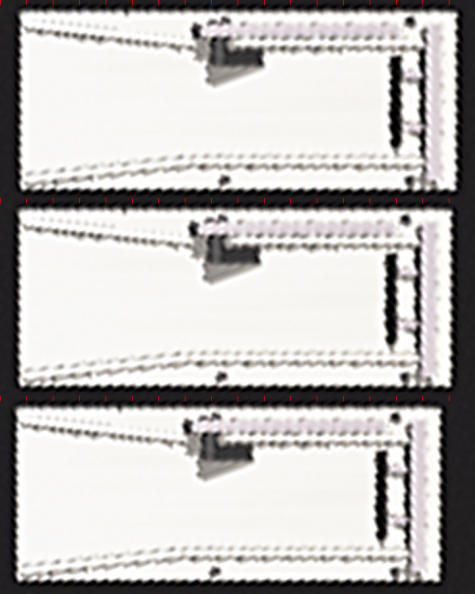

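View pics/r_scene.png

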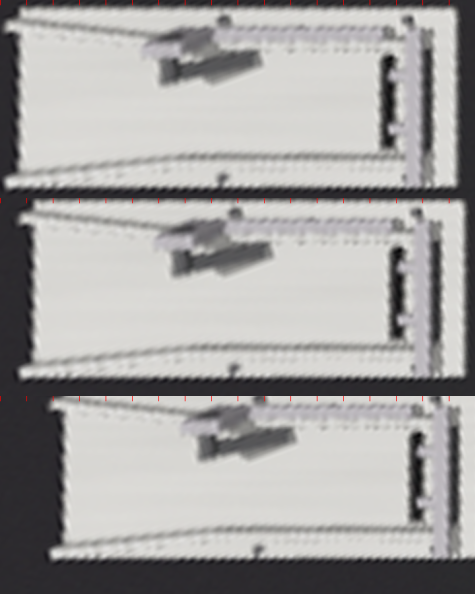

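```bash
python3 - <<'E'
from h import *
R=RT(.185)
manip.set_gripper(0.6)
manip.move_ptp([.482,.2565,.2],R)
manip.move_l([.482,.2565,.075],max_speed=.2)
p,d=manip.grab_frame("scene");cv2.imwrite("pics/g0.png",cv2.resize(p[130:220,340:460],None,fx=5,fy=5,interpolation=cv2.INTER_CUBIC)[:,:,::-1])
print(manip.current_time(),manip.current_ee_pos(),manip.current_force(),manip.current_qpos())
E
```

```text
4.8333 [0.4828089  0.25676477 0.0762903 ] [ 0.30554717 -1.03120659  0.73784024] [4.03634489e-01 5.53393956e-01 1.78075492e+00 7.37314784e-06
 8.05323852e-01 2.18782864e-01]
```

View pics/g0.png

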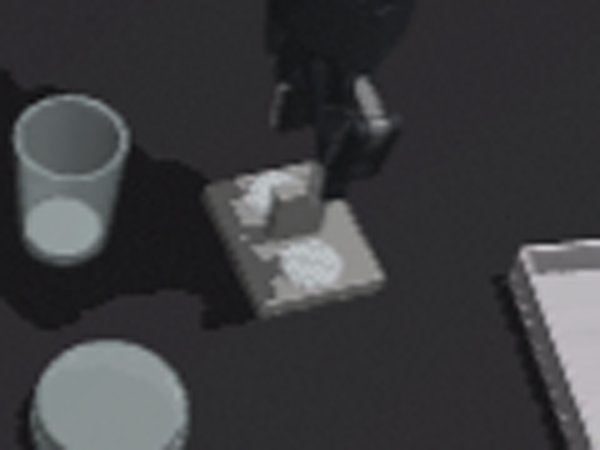

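The picture shows the fin at (295,215) and the fingers near (330,130). They seem to be spread sideways, so I'll check the tool frame against the image.

```bash
python3 - <<'E'
from h import *
p,d=manip.grab_frame("scene")
R=manip.current_tcp_rot();t=np.array(manip.current_ee_pos());print(R.round(3),RT(.185).round(3),manip.current_grip_width())
a=cv2.resize(p[110:220,350:450],None,fx=6,fy=6,interpolation=cv2.INTER_CUBIC)[:,:,::-1].copy()
def P(X): return tuple(int(v) for v in ((proj("scene",X)-[350,110]+.5)*6))
cv2.circle(a,P(t),4,(0,0,255),-1)
cv2.line(a,P(t-.0255*R[:,1]),P(t+.0255*R[:,1]),(0,255,0),1)
cv2.line(a,P(t),P(t-.05*R[:,0]),(255,0,0),1)
for s in(-.006,.006):
  for w in(-.017,.017):
    f=np.array([.482,.2565,.056])+s*RT(.185)[:,1]+w*RT(.185)[:,2];cv2.circle(a,P(f),2,(0,255,255),-1)
cv2.imwrite("pics/g1.png",a[:600])
p,d=manip.grab_frame("top");cv2.imwrite("pics/g1t.png",cv2.resize(p[180:300,190:340],None,fx=4,fy=4,interpolation=cv2.INTER_CUBIC)[:,:,::-1])
E
```

```text
[[ 0.002  0.983  0.184]
 [ 0.001  0.184 -0.983]
 [-1.     0.002 -0.   ]] [[ 0.     0.983  0.184]
 [ 0.     0.184 -0.983]
 [-1.     0.     0.   ]] 0.5981413676721585
```

View pics/g1.png

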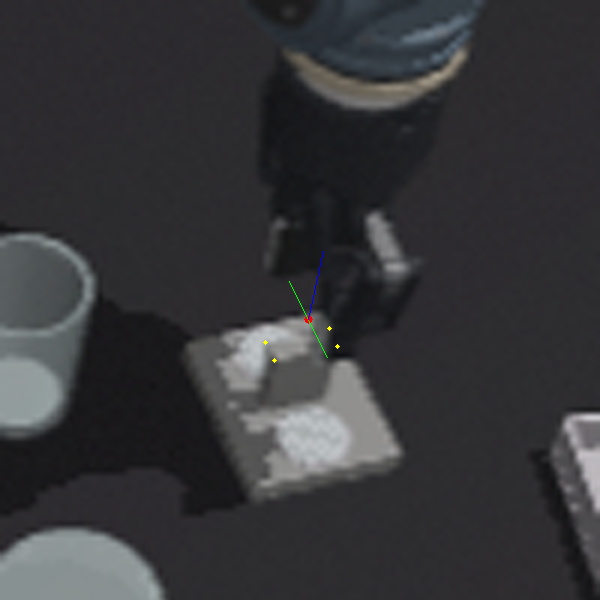

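View pics/g1t.png

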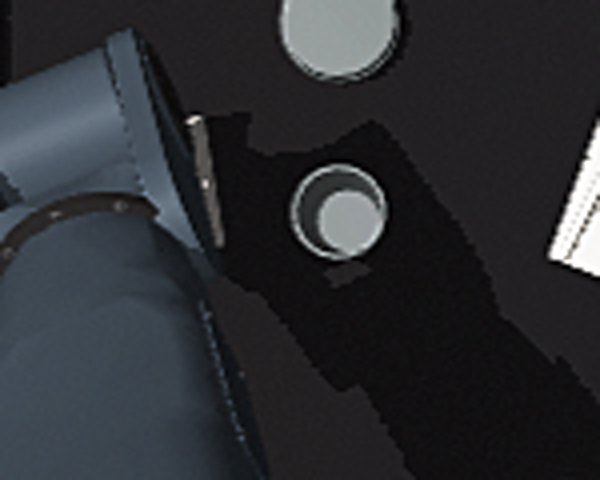

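```bash
python3 - <<'E'
from h import *
p,d=manip.grab_frame("scene")
a=cv2.resize(p[130:190,380:430],None,fx=10,fy=10,interpolation=cv2.INTER_CUBIC)[:,:,::-1]
a=(255*(a/255.)**.4).astype(np.uint8);cv2.imwrite("pics/g2.png",a)
P=cloud("scene",d);R=manip.current_tcp_rot();t=np.array(manip.current_ee_pos())
Q=(P-t)@R
m=(d>0)&(Q[...,0]>-.05)&(Q[...,0]<.01)&(abs(Q[...,1])<.08)&(abs(Q[...,2])<.06)
v,u=np.where(m)
q=Q[m]
o=np.argsort(q[:,0]);print(len(q));print(np.c_[u,v,(q*1000).round()][o][::-max(1,len(q)//50)].astype(int))
E
```

```text
119
[[398 155  -5 -27   0]
 [403 169  -6  29   6]
 [396 155  -7 -27   6]
 [401 154  -8 -26  -9]
 [398 154  -9 -28   0]
 [402 169  -9  30  10]
 [404 170  -9  36   6]
 [394 154 -10 -30  12]
 [403 168 -12  30   7]
 [396 154 -12 -26   7]
 [401 167 -13  25  12]
 [394 153 -14 -31  12]
 [407 168 -15  35  -3]
 [405 169 -16  38   5]
 [406 169 -17  39   2]
 [406 168 -17  36   1]
 [394 152 -18 -31  13]
 [395 153 -18 -26  11]
 [403 167 -19  31   9]
 [396 153 -19 -25   9]
 [404 169 -19  40   9]
 [395 152 -22 -27  11]
 [405 168 -22  39   6]
 [396 152 -22 -26   9]
 [408 167 -23  38  -3]
 [397 152 -23 -25   6]
 [399 151 -24 -26   0]
 [406 167 -25  38   3]
 [404 166 -25  33   7]
 [402 165 -26  29  12]
 [398 151 -27 -25   4]
 [398 150 -27 -28   2]
 [395 150 -27 -30  11]
 [403 165 -28  31  10]
 [408 166 -30  40  -1]
 [402 164 -31  29  13]
 [404 164 -31  31   7]
 [406 166 -32  40   5]
 [400 149 -32 -26  -2]
 [402 163 -32  27  12]
 [404 165 -33  36  10]
 [396 149 -34 -27  10]
 [397 149 -35 -26   8]
 [402 162 -36  26  12]
 [397 148 -37 -28   7]
 [405 165 -37  40   9]
 [398 148 -38 -27   4]
 [403 162 -39  29  11]
 [395 147 -41 -30  13]
 [397 147 -41 -28   7]
 [399 147 -42 -26   2]
 [405 163 -42  37   8]
 [400 146 -43 -28  -2]
 [395 146 -44 -31  13]
 [395 145 -45 -34  12]
 [397 146 -47 -27   9]
 [403 161 -47  32  13]
 [395 144 -48 -35  12]
 [404 162 -50  38  13]
 [405 162 -50  39  11]]
```

View pics/g2.png

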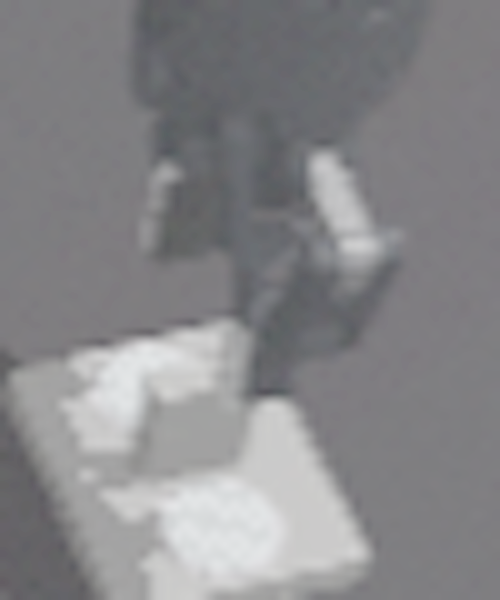

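Depth puts the two fingers at ±26 mm along the tool's y axis, so they straddle the fin as intended. Next: descend, grip and lift.

```bash
python3 - <<'E'
from h import *
manip.move_l([.482,.2565,.020],max_speed=.08)
print(manip.current_ee_pos(),manip.current_force())
manip.set_gripper(0.0,45)
print(manip.current_grip_width(),manip.current_force())
manip.move_l([.482,.2565,.20],max_speed=.2)
print(manip.current_time(),manip.current_ee_pos(),manip.current_force(),manip.current_grip_width(), manip.current_ft_torque())
p,d=manip.grab_frame("scene");cv2.imwrite("pics/g3.png",cv2.resize(p[100:220,340:460],None,fx=5,fy=5,interpolation=cv2.INTER_CUBIC)[:,:,::-1])
E
```

```text
[0.48220065 0.2565937  0.02019674] [ 0.56530754 -0.40013174 -0.0330749 ]
0.13711707011496418 [-1.08066255  0.10758897  5.47713324]
7.3 [0.48133227 0.25618249 0.19873401] [ 0.46634898 -0.34038992 -4.2003476 ] 0.13480508862409937 [-0.01558641 -0.00786402 -0.04158237]
```

View pics/g3.png

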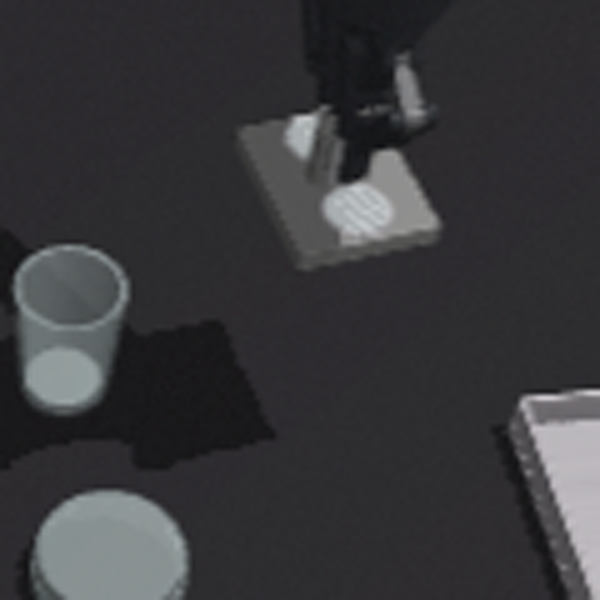

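The carrier is held level, with a wrist force of about -4.2 N. The fin at (320,145) looks off-centre to the left of the finger at (350,150), so I'll measure the in-hand offset with an overlay.

```bash
python3 - <<'E'
from h import *
from scipy.optimize import least_squares
p,d=manip.grab_frame("scene")
t=np.array(manip.current_ee_pos());R=manip.current_tcp_rot();print(t)
F=8;x0,y0=385,118
a=cv2.resize(p[y0:y0+60,x0:x0+55],None,fx=F,fy=F,interpolation=cv2.INTER_CUBIC)[:,:,::-1].copy()
b=(255*(a/255.)**.5).astype(np.uint8)
def draw(img,off,th,zb,col):
    c,s=np.cos(th),np.sin(th)
    pts=[]
    for z in(zb+.014,zb):
        V=np.array([[-.05,-.04],[.05,-.04],[.05,.04],[-.05,.04]])
        W=np.c_[t[0]+off[0]+c*V[:,0]-s*V[:,1],t[1]+off[1]+s*V[:,0]+c*V[:,1],np.full(4,z)]
        q=((proj("scene",W)-[x0,y0]+.5)*F).astype(np.int32);cv2.polylines(img,[q],True,col,1)
draw(b,(0,0),.185,t[2]-.020,(0,0,255))
P=cloud("scene",d)
m=(d>0)&(np.linalg.norm(P[...,:2]-t[:2],axis=-1)<.075)&(abs(P[...,2]-(t[2]-.006))<.008)
q=P[m];r=cv2.minAreaRect((q[:,:2]*1000).astype(np.float32));print(m.sum(),r,q.mean(0))
cv2.imwrite("pics/g4.png",np.hstack([a,b])[:,:800])
cv2.imwrite("pics/g4.png",b)
E
```

```text
[0.48141437 0.25624125 0.19867184]
649 ((481.28656005859375, 255.28353881835938), (104.6475830078125, 81.17347717285156), 11.048836708068848) [0.49519736 0.25064878 0.19267416]
```

View pics/g4.png

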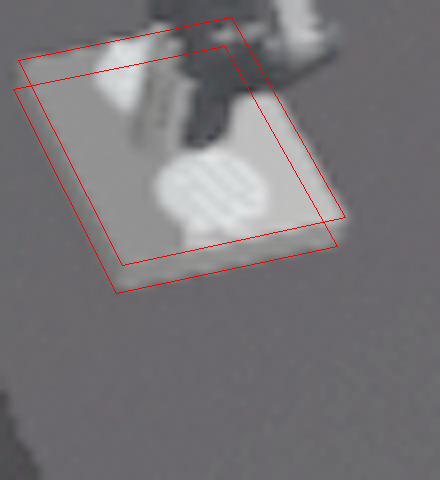

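The overlay matches within about 2 mm and the tilt is negligible. Next I'll carry it over the dock entry.

```bash
cat > ov.py <<'E'
from h import *
def overlay(name,c,x,y,zb,th=None,off=(0,0),F=5,win=(205,320,145,265),gam=.6):
    """carrier model drawn at dock coords x,y, underside zb; dock outline"""
    p,d=manip.grab_frame(c);x0,x1,y0,y1=win
    a=cv2.resize(p[y0:y1,x0:x1],None,fx=F,fy=F,interpolation=cv2.INTER_CUBIC)[:,:,::-1]
    b=(255*(a/255.)**gam).astype(np.uint8)
    def pl(V,col):
        q=((proj(c,np.array([dw(*v) for v in V]))-[x0,y0]+.5)*F).astype(np.int32);cv2.polylines(b,[q],True,col,1)
    for z in(0,.014): pl([(x+i,y+j,zb+z) for i,j in((-.05,-.04),(.05,-.04),(.05,.04),(-.05,.04))],(0,0,255))
    pl([(i,j,.006) for i,j in((-.185,-.067),(.145,-.067),(.145,.067),(-.185,.067))],(0,255,0))
    pl([(-.185,-.055,.02),(-.06,-.0415,.02),(.1,-.0415,.02),(.1,.0415,.02),(-.06,.0415,.02),(-.185,.055,.02)],(255,0,0))
    cv2.imwrite(f"pics/{name}.png",b);return p,d
E
python3 - <<'E'
from ov import *
R=RT(DT)
manip.move_ptp(dw(-.14,0,.20),R)
manip.move_l(dw(-.14,0,.09),R,max_speed=.15)
t=np.array(manip.current_ee_pos());q=wd(t);print(manip.current_time(),q,t,fd(),manip.current_grip_width())
overlay("d1","scene",q[0],q[1],q[2]-.02)
E
```

```text
9.6667 [-0.13948779  0.00022205  0.09063946] [ 0.45363361 -0.11321526  0.09063946] [ 0.82  0.83 -4.43] 0.13607653472543307
```

View pics/d1.png

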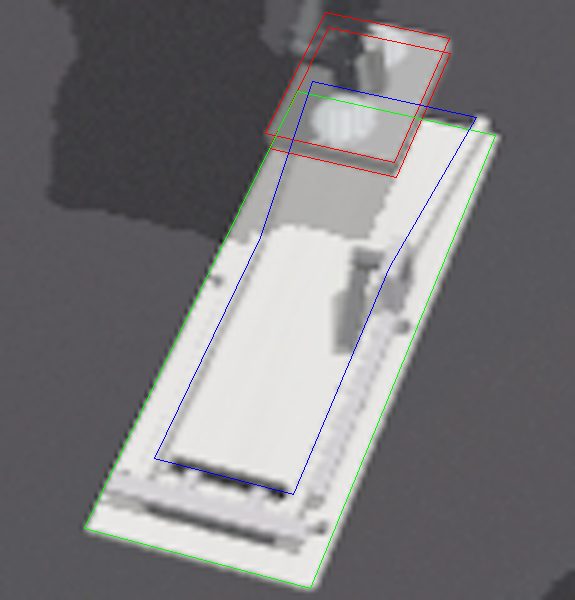

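The projected models sit on the picture: carrier in red at (360,95) and dock in green. Next I'll lower by feel.

```bash
python3 - <<'E'
from ov import *
manip.move_l(dw(-.14,0,.031),max_speed=.08)
f0=fd();print(f0,wd(manip.current_ee_pos()).round(4))
z=.031
while z>.022:
    z-=.001;manip.move_l(dw(-.14,0,z),max_speed=.02);f=fd();print(round(z,4),f,round(manip.current_ee_pos()[2],4))
    if f[2]>f0[2]+4: break
q=wd(manip.current_ee_pos());print(manip.current_time(),q,manip.current_ft_torque())
overlay("d2","scene",q[0],q[1],.006)
E
```

```text
[ 0.8  -0.48 -4.22] [-0.1397  0.      0.0313]
0.03 [-0.33  0.75 -3.48] 0.0303
0.029 [ 0.12  0.22 -3.49] 0.029
0.028 [ 0.16 -0.03 -3.99] 0.028
0.027 [-0.31 -0.15 -3.43] 0.0269
0.026 [-2.43 -0.43  5.86] 0.0265
11.85 [-1.39917170e-01 -1.21171184e-05  2.64518936e-02] [ 0.16712634  0.42204836 -0.00309189]
```

View pics/d2.png

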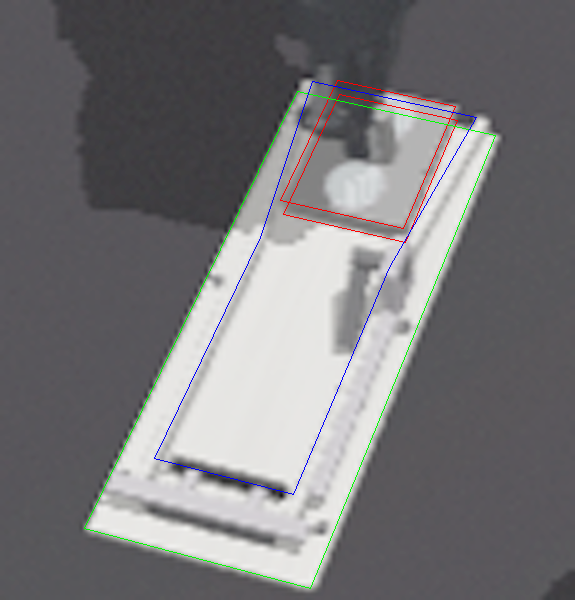

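Contact at TCP z 26.4 mm matches the 26 expected, and the carrier is on the entry. I'll loosen and regrip lightly so it sits flat, then slide with force monitoring.

```bash
python3 - <<'E'
from ov import *
manip.set_gripper(0.22)
print(manip.current_grip_width(),fd())
manip.move_l(dw(-.14,0,.0275),max_speed=.03)
f0=fd();print("free",f0,wd(manip.current_ee_pos()).round(4))
manip.set_gripper(0.0,30);print("grip",fd(),manip.current_grip_width())
x=-.14;y=0
while x<-.0825:
    x+=.006;manip.move_l(dw(x,y,.0270),max_speed=.05);f=fd();print(round(x,4),round(y,4),f,wd(manip.current_ee_pos()).round(4))
    if abs(f[0])>12 or abs(f[1])>12: break
print(manip.current_time(),manip.current_ft_torque().round(2))
q=wd(manip.current_ee_pos());overlay("d3","scene",q[0],q[1],.006)
E
```

```text
0.2192222821441192 [ 0.27 -0.92 -0.36]
free [-0.15 -0.64 -0.15] [-0.1399  0.      0.0276]
grip [-0.18 -0.48  1.72] 0.13594566067660774
-0.134 0 [-9.99 -0.74 16.89] [-0.1354  0.      0.0273]
-0.128 0 [-5.62 -0.07 12.44] [-0.1288  0.      0.0273]
-0.122 0 [-5.31  0.08 12.48] [-1.227e-01  1.000e-04  2.740e-02]
-0.116 0 [-6.48  0.38 12.56] [-0.1166  0.      0.0274]
-0.11 0 [-5.73  0.04 10.96] [-0.1105  0.      0.0273]
-0.104 0 [-4.27 -0.15 11.19] [-0.1045  0.      0.0273]
-0.098 0 [-4.5  -0.42 10.9 ] [-0.0984  0.      0.0273]
-0.092 0 [-4.62  0.56 10.58] [-0.0924  0.      0.0273]
-0.086 0 [-4.4   0.35 10.47] [-0.0863  0.      0.0273]
-0.08 0 [-3.25  0.16 10.72] [-0.0803  0.      0.0273]
15.275 [ 0.3   0.76 -0.04]
```

View pics/d3.png

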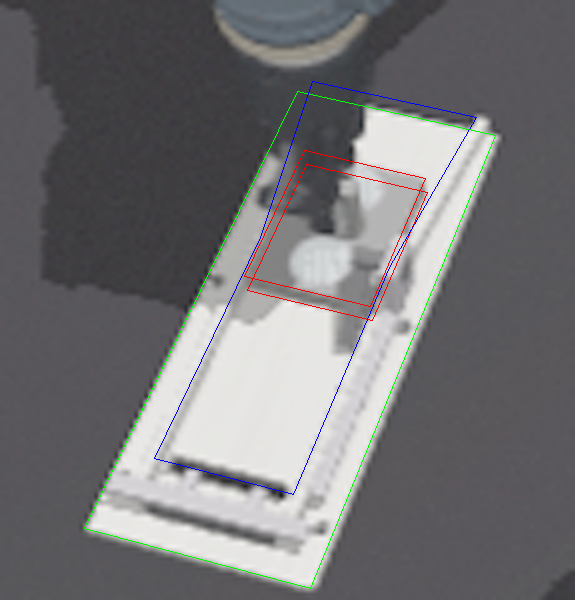

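```bash
cat > sl.py <<'E'
from ov import *
def slide(x,xe,y,z,step,lim=12,sp=.05):
    while x<xe-1e-6:
        x+=step
        manip.move_l(dw(x,y,z),max_speed=sp);f=fd();q=wd(manip.current_ee_pos())
        print(round(x*1e3,1),round(y*1e3,1),round(z*1e3,2),f,(q*1e3).round(1),manip.current_ft_torque().round(2))
        if f[0]<-lim or abs(f[1])>lim or abs(f[2])>25: print("STOP");break
        if f[2]>4: z+=.0003
        if f[2]<-2.5: z-=.0003
        if abs(f[1])>3: y+=np.sign(f[1])*.0004
    return x,y,z
E
python3 - <<'E'
from sl import *
manip.move_l(dw(-.08,0,.0278),max_speed=.03);print(fd())
print(slide(-.08,-.01,0,.0278,.004,14))
print(manip.current_time())
q=wd(manip.current_ee_pos());overlay("d4","scene",q[0],q[1],.006)
E
```

```text
[-0.35 -0.01 -2.37]
-76.0 0.0 27.8 [ 0.53  0.03 -3.86] [-75.8  -0.   27.6] [ 0.06  0.04 -0.03]
-72.0 0.0 27.5 [ 0.9  -0.12 -1.43] [-71.6   0.   27.5] [-0.05 -0.06  0.  ]
-68.0 0.0 27.5 [ 0.99 -0.19 -3.2 ] [-67.5  -0.   27.5] [-0.04 -0.05 -0.04]
-64.0 0.0 27.2 [-1.49 -0.62  3.13] [-64.   -0.   27.3] [ 0.09  0.39 -0.02]
-60.0 0.0 27.2 [-1.64  0.35  3.74] [-59.9   0.   27.4] [0.16 0.44 0.04]
-56.0 0.0 27.2 [-3.89 -0.29  5.36] [-55.9   0.   27.4] [ 0.26  0.59 -0.02]
-52.0 0.0 27.5 [ 0.98 -0.57 -0.43] [-51.6  -0.   27.4] [-0.01 -0.06 -0.  ]
-48.0 0.0 27.5 [ 1.69 -0.22 -2.13] [-47.7  -0.   27.4] [ 0.03 -0.01  0.05]
-44.0 0.0 27.5 [ 1.33 -0.31 -2.73] [-43.8  -0.   27.4] [-0.01 -0.05 -0.01]
-40.0 0.0 27.2 [-1.77 -0.15  2.32] [-40.   -0.   27.3] [0.14 0.39 0.06]
-36.0 0.0 27.2 [-0.86 -0.44  4.04] [-35.9   0.   27.3] [0.2  0.42 0.03]
-32.0 0.0 27.5 [ 1.29 -0.11 -1.25] [-31.6  -0.   27.4] [-0.02 -0.04 -0.03]
-28.0 0.0 27.5 [ 0.75 -0.13 -1.27] [-27.8  -0.   27.4] [0.02 0.01 0.1 ]
-24.0 0.0 27.5 [ 0.35 -0.13 -2.41] [-23.7  -0.   27.4] [-0.03 -0.1   0.04]
-20.0 0.0 27.5 [ 1.99  0.56 -2.45] [-19.8  -0.   27.4] [ 0.02 -0.09  0.01]
-16.0 0.0 27.5 [ 0.34 -0.51 -2.54] [-15.8   0.   27.4] [-0.03 -0.08  0.02]
-12.0 0.0 27.2 [-0.84  0.74  1.91] [-11.8   0.   27.4] [0.05 0.23 0.01]
-8.0 0.0 27.2 [-0.28  0.47  3.14] [-7.8  0.  27.4] [ 0.11  0.31 -0.02]
(-0.007999999999999959, 0, 0.027199999999999995)
20.075
```

View pics/d4.png

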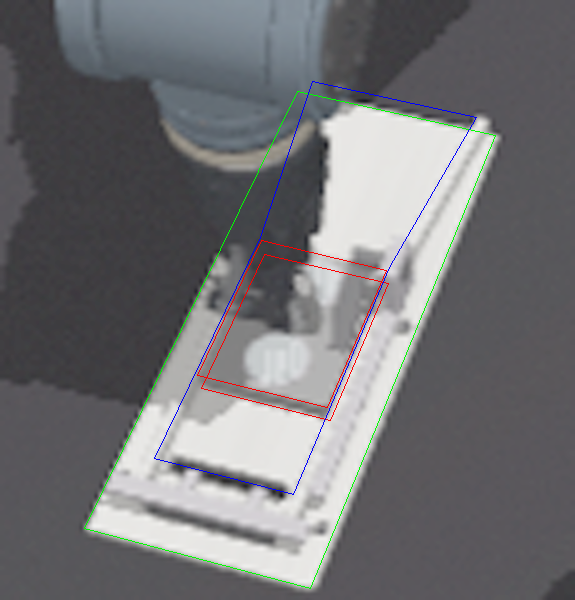

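Sliding freely with the blade riding on the plate at about (345,290). The buffer face looks to be near dock x of 93 to 95 mm. I'll continue, finer near the buffer.

```bash
cat > s2.py <<'E'
from ov import *
def slide2(x,xe,step,lim,z=.0274,sp=.05,y=0):
    while x<xe-1e-6:
        x+=step
        manip.move_l(dw(x,y,z),max_speed=sp)
        f=np.mean([fd() for _ in range(3)],0);q=wd(manip.current_ee_pos())
        print(round(x*1e3,1),f.round(2),(q*1e3).round(1),manip.current_grip_width().round(4),manip.current_ft_torque().round(2))
        if f[0]<-lim or abs(f[1])>12 or abs(f[2])>20: print("STOP");break
    return x
E
python3 - <<'E'
from s2 import *
x=slide2(-.008,.028,.004,8)
x=slide2(x,.044,.002,6,sp=.03)
print(x,manip.current_time())
q=wd(manip.current_ee_pos());overlay("d5","scene",q[0],q[1],.006,F=8,win=(215,300,190,260))
E
```

```text
Traceback (most recent call last):
  File "s2.py", line 7, in slide2
    print(round(x*1e3,1),f.round(2),(q*1e3).round(1),manip.current_grip_width().round(4),manip.current_ft_torque().round(2))
                                                     ^^^^^^^^^^^^^^^^^^^^^^^^^^^^^^^^
AttributeError: 'float' object has no attribute 'round'
```

```bash
sed -i 's/manip.current_grip_width().round(4)/round(manip.current_grip_width(),4)/' s2.py
python3 - <<'E'
from s2 import *
x=slide2(-.004,.028,.004,8)
x=slide2(x,.044,.002,6,sp=.03)
print(x,manip.current_time())
q=wd(manip.current_ee_pos());overlay("d5","scene",q[0],q[1],.006,F=8,win=(215,300,190,260))
E
```

```text
0.0 [1.08 0.45 0.25] [ 0.1 -0.  27.4] 0.1333 [ 0.05  0.14 -0.04]
4.0 [ 0.01 -0.3   0.83] [ 4.2 -0.  27.4] 0.1341 [0.09 0.17 0.06]
8.0 [ 0.14 -0.48  0.05] [ 8.2 -0.  27.4] 0.1368 [ 0.02  0.14 -0.06]
12.0 [-0.59 -0.31 -0.56] [12.2 -0.  27.4] 0.1327 [ 0.04  0.1  -0.03]
16.0 [1.04 0.11 0.3 ] [16.2 -0.  27.4] 0.1315 [ 0.01  0.06 -0.04]
20.0 [ 0.64 -0.14  0.52] [20.2 -0.  27.4] 0.132 [0.03 0.04 0.  ]
24.0 [1.12 0.31 0.54] [24.2 -0.  27.4] 0.1373 [-0.02  0.02  0.05]
28.0 [ 0.71 -0.78  0.19] [28.2 -0.  27.4] 0.136 [0.03 0.01 0.02]
30.0 [-2.48  1.14  1.93] [29.7  0.  27.4] 0.1347 [ 0.2   0.53 -0.04]
32.0 [-3.08 -0.38  1.21] [31.9  0.  27.4] 0.1366 [0.14 0.54 0.02]
34.0 [-2.18 -0.23  1.54] [34.  -0.  27.4] 0.1355 [ 0.16  0.56 -0.03]
36.0 [-2.42  0.17  1.5 ] [36.1  0.  27.4] 0.1357 [ 0.15  0.5  -0.01]
38.0 [-2.52 -0.29  1.63] [38.1 -0.  27.4] 0.1331 [0.14 0.45 0.02]
40.0 [-2.77 -0.09  1.07] [40.1  0.  27.4] 0.136 [0.13 0.46 0.05]
42.0 [-1.9   0.02  0.44] [42.1  0.  27.4] 0.1359 [ 0.08  0.36 -0.  ]
44.0 [-1.38 -0.33  0.83] [44.1  0.  27.4] 0.1398 [ 0.08  0.36 -0.01]
0.04400000000000001 24.375
```

View pics/d5.png

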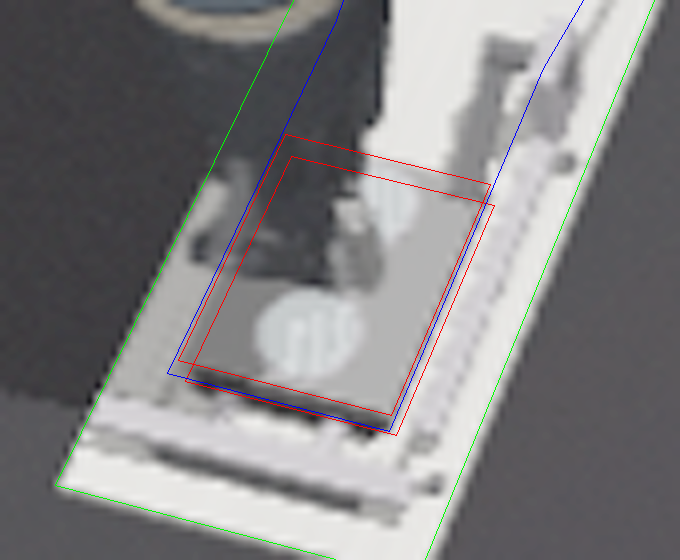

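Carrier at x = 44, just short of the buffer (dark pad at (290,405)). The blade is still on the rear of the plate near (465,170). I'll advance in 1 mm steps.

```bash
python3 - <<'E'
from s2 import *
x=slide2(.044,.054,.001,8.5,sp=.02)
print(x,manip.current_time())
q=wd(manip.current_ee_pos());overlay("d6","scene",q[0],q[1],.006,F=8,win=(215,300,190,260))
E
```

```text
45.0 [-4.82 -0.01  3.33] [44.5  0.  27.4] 0.1331 [ 0.34  0.87 -0.03]
46.0 [-6.25 -0.26  4.43] [45.3  0.  27.4] 0.1419 [0.28 1.   0.03]
47.0 [-7.11  0.07  5.41] [46.2  0.  27.4] 0.1377 [0.32 1.05 0.01]
48.0 [-8.32  0.88  4.89] [47.1  0.  27.4] 0.1396 [ 0.39  1.09 -0.03]
49.0 [-8.88 -0.77  5.11] [48.  -0.  27.4] 0.1385 [ 0.44  1.18 -0.01]
STOP
0.049 25.675
```

View pics/d6.png

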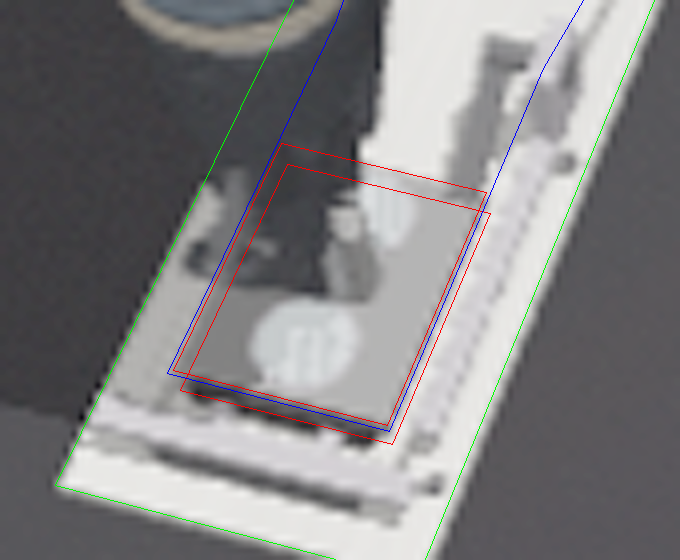

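```bash
cat > s3.py <<'E'
from s2 import *
def blade(P,d):
    # riding blade points: dock y 27..39, x -45..30, z>12mm: max x of steel & min z
    pass
def step(x,xe,st,lim,z,tag):
    T=[]
    while x<xe-1e-6:
        x+=st;manip.move_l(dw(x,0,z),max_speed=.02)
        f=np.mean([fd() for _ in range(4)],0);q=wd(manip.current_ee_pos())
        p,d=manip.grab_frame("scene")
        T.append(cv2.resize(p[188:222,262:296],None,fx=5,fy=5,interpolation=cv2.INTER_CUBIC)[:,:,::-1])
        print(round(x*1e3,1),f.round(2),(q*1e3).round(1),manip.current_ft_torque().round(2))
        if f[0]<-lim or abs(f[1])>12: print("STOP");break
    n=4
    while len(T)%n: T.append(np.zeros_like(T[0]))
    cv2.imwrite(f"pics/{tag}.png",np.vstack([np.hstack(T[i:i+n]) for i in range(0,len(T),n)]))
    return x
E
python3 - <<'E'
from s3 import *
x=step(.0485,.0535,.001,11.,.0276,"e1");print(manip.current_time())
E
```

```text
49.5 [-8.09 -0.57  4.54] [48.4 -0.  27.4] [ 0.35  1.13 -0.04]
50.5 [-8.62 -0.72  4.84] [49.4 -0.  27.4] [ 0.41  1.18 -0.01]
51.5 [-9.31  0.41  4.7 ] [50.3  0.  27.4] [ 0.42  1.27 -0.04]
52.5 [-9.86 -0.27  5.75] [51.2  0.  27.4] [ 0.45  1.4  -0.05]
53.5 [-11.73  -1.09   6.2 ] [52.1  0.  27.4] [0.51 1.44 0.  ]
STOP
27.225
```

View pics/e1.png

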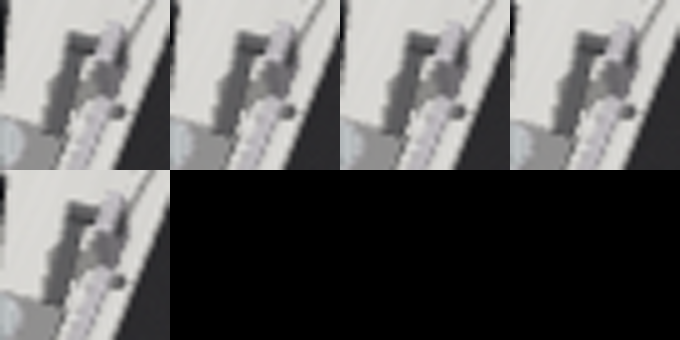

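```bash
python3 - <<'E'
from s3 import *
x=step(.0535,.0575,.001,12.5,.0280,"e2");print(manip.current_time())
E
```

```text
54.5 [-8.7  -1.09  2.64] [53.1 -0.  27.5] [ 0.41  1.25 -0.02]
55.5 [-8.9   0.01  3.63] [54.   0.  27.5] [ 0.46  1.32 -0.03]
56.5 [-9.52  0.43  5.57] [54.8  0.  27.5] [ 0.47  1.45 -0.03]
57.5 [-11.32  -0.69   4.66] [55.8  0.  27.5] [0.53 1.52 0.04]
28.425
```

View pics/e2.png

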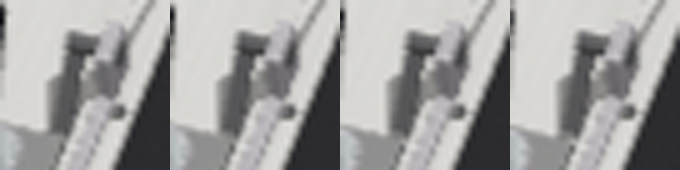

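The blade's look changed between the two series: a lighter wedge at the left appears from 54.5 on. I'll compare it with the initial picture of the catch down.

```bash
python3 - <<'E'
from h import *
p,d=manip.grab_frame("scene");np.save("p7.npy",p)
pt,dt=manip.grab_frame("top")
p0=np.load("scene0p.npy")
c=lambda a:cv2.resize(a[185:225,258:298],None,fx=9,fy=9,interpolation=cv2.INTER_CUBIC)[:,:,::-1]
cv2.imwrite("pics/cmp.png",np.hstack([c(p0),c(p)]))
for n,D,cam in(("init",np.load("scene0d.npy"),"scene"),("now",d,"scene")):
    P=wd(cloud(cam,D));m=(D>0)&(P[...,1]>.024)&(P[...,1]<.042)&(P[...,0]>-.055)&(P[...,0]<.02)&(P[...,2]>.009)
    q=P[m];h=[(int(a*1e3),round(float(np.median(q[(q[:,0]>=a)&(q[:,0]<a+.006),2]))*1e3,1),int(((q[:,0]>=a)&(q[:,0]<a+.006)).sum())) for a in np.arange(-.055,.02,.006) if ((q[:,0]>=a)&(q[:,0]<a+.006)).sum()];print(n,h)
print([(np.round(r["at"],3),wd(np.array(r["at"])).round(3),round(r["confidence"],2)) for r in manip.look_for("scene","catch")])
E
```

```text
init [(-55, 9.5, 1), (-49, 55.2, 7), (-43, 54.0, 13), (-37, 46.9, 15), (-31, 37.7, 13), (-25, 33.0, 12), (-19, 28.7, 11), (-13, 20.3, 17), (-7, 15.4, 7), (-1, 9.2, 2), (4, 19.9, 1), (10, 13.9, 2), (16, 11.9, 1)]
now [(-55, 445.0, 50), (-49, 436.6, 44), (-43, 427.4, 69), (-37, 415.2, 66), (-31, 412.2, 50), (-25, 397.2, 39), (-19, 400.9, 67), (-13, 391.9, 44), (-7, 389.6, 32), (-1, 390.1, 31), (4, 386.0, 15), (10, 20.1, 14), (16, 20.6, 4)]
[(array([0.745, 0.217, 0.054]), array([0.018, 0.411, 0.054]), 0.72), (array([ 0.656, -0.419,  0.034]), array([ 0.157, -0.215,  0.034]), 0.23)]
```

View pics/cmp.png

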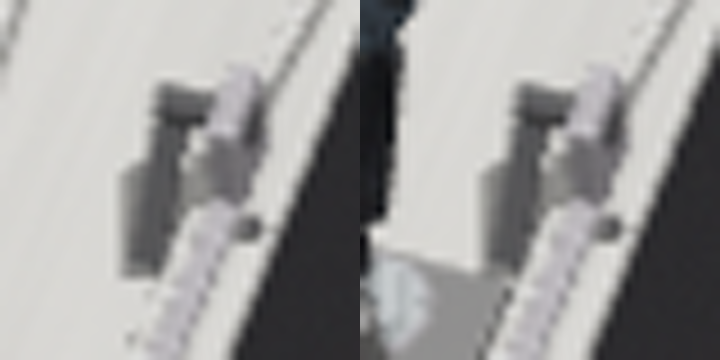

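```bash
python3 - <<'E'
from h import *
p,d=manip.grab_frame("scene")
for n,D in(("init",np.load("scene0d.npy")),("now",d)):
    P=wd(cloud("scene",D));m=(D>0)&(P[...,1]>.024)&(P[...,1]<.042)&(P[...,2]>.009)&(P[...,2]<.07)
    q=P[m];print(n,[(int(a*1e3),round(float(np.median(q[s,2]))*1e3,1),int(s.sum())) for a in np.arange(-.055,.02,.006) if (s:=(q[:,0]>=a)&(q[:,0]<a+.006)).sum()])
p0=np.load("scene0p.npy").astype(int);D=abs(p.astype(int)-p0).sum(2)[190:216,270:296]
print(D[::2,::2])
print(fd(),wd(manip.current_ee_pos()).round(4))
E
```

```text
init [(-55, 9.5, 1), (-49, 55.2, 7), (-43, 54.0, 13), (-37, 46.9, 15), (-31, 37.7, 13), (-25, 33.0, 12), (-19, 28.7, 11), (-13, 20.3, 17), (-7, 15.4, 7), (-1, 9.2, 2), (4, 19.9, 1), (10, 13.9, 2), (16, 11.9, 1)]
now [(-55, 10.9, 1), (-49, 56.2, 3), (-43, 55.0, 15), (-37, 47.0, 18), (-31, 40.9, 11), (-25, 32.3, 14), (-19, 28.2, 11), (-13, 21.7, 16), (-7, 15.4, 9), (4, 18.7, 8), (10, 20.1, 11), (16, 19.6, 12)]
[[1 0 1 0 0 2 0 0 1 0 1 1 0]
 [2 1 1 0 1 2 1 1 0 1 1 0 0]
 [1 1 0 3 2 1 1 0 0 0 1 1 2]
 [2 0 2 0 0 2 3 0 1 0 0 1 1]
 [0 0 1 6 1 0 0 0 2 2 1 1 1]
 [0 1 1 2 1 2 0 1 1 0 0 0 3]
 [0 1 1 1 1 1 2 2 2 1 0 1 2]
 [2 0 0 1 0 2 0 2 1 0 1 1 2]
 [0 0 0 1 1 0 0 2 0 1 4 1 2]
 [0 0 2 0 2 0 0 0 2 0 0 1 4]
 [0 1 1 1 1 2 1 0 0 3 1 2 2]
 [2 1 1 0 1 0 0 1 1 2 5 5 4]
 [1 4 3 0 0 1 1 0 0 2 1 6 3]]
[-10.91   0.48   4.25] [0.0558 0.     0.0275]
```

The catch region matches the initial image almost pixel for pixel, and the depth profile is also the same (15 mm near the tip), so the catch is fully down behind the carrier. I'll ease back onto it, then release.

```bash
python3 - <<'E'
from h import *
x=.0575
while x>.0505:
    x-=.001;manip.move_l(dw(x,0,.0276),max_speed=.03)
    f=np.mean([fd() for _ in range(3)],0);print(round(x*1e3,1),f.round(2),(wd(manip.current_ee_pos())*1e3).round(1))
    if f[0]>-1.0: break
q=wd(manip.current_ee_pos())
manip.set_gripper(0.3);print("open",manip.current_grip_width(),fd(),manip.current_time())
manip.dwell(.2)
manip.move_l(dw(x,0,.12),max_speed=.12);print(fd())
manip.move_l(dw(x-.15,0,.28),max_speed=.25)
print(fd(),manip.current_time(),wd(manip.current_ee_pos()))
for c in("scene","top"):
    p,d=manip.grab_frame(c);cv2.imwrite(f"pics/f_{c}.png",p[:,:,::-1]);np.save(f"f_{c}.npy",p);np.save(f"fd_{c}.npy",d)
E
```

```text
56.5 [-6.68  0.15  2.97] [55.6  0.  27.4]
55.5 [-6.4   0.81  1.13] [54.8 -0.  27.4]
54.5 [-5.94 -0.08  1.55] [54.  -0.  27.4]
53.5 [-6.15 -0.39  0.33] [53.1  0.  27.4]
52.5 [-5.34  1.05 -0.56] [52.2  0.  27.4]
51.5 [-4.6   0.38 -1.48] [51.2 -0.  27.4]
50.5 [-4.96 -0.68 -2.19] [50.2  0.  27.4]
open 0.3060458766011861 [ 1.02 -0.06  0.04] 30.6667
[ 0.37 -0.05 -0.44]
[0.86 0.08 0.04] 32.8083 [-9.93497526e-02 -4.86992198e-05  2.78950436e-01]
```

```bash
python3 - <<'E'
from h import *
p=np.load("f_scene.npy");p0=np.load("scene0p.npy");a=cv2.resize(p[155:265,220:310],None,fx=5,fy=5,interpolation=cv2.INTER_CUBIC)
b=cv2.resize(p[185:225,258:298],None,fx=8,fy=8,interpolation=cv2.INTER_CUBIC)
im=np.zeros((560,790,3),np.uint8);im[:550,:450]=a;im[:320,460:780]=b;cv2.imwrite("pics/f1.png",im[:,:,::-1])
D=abs(p.astype(int)-p0).sum(2);print(D[190:212,270:296].max())
d=np.load("fd_scene.npy");P=wd(cloud("scene",d))
m=(d>0)&(abs(P[...,1])<.036)&(P[...,2]>.014)&(P[...,2]<.026)&(P[...,0]>.0)&(P[...,0]<.095)&~((P[...,1]>.024)&(P[...,0]<.01))
q=P[m];r=cv2.minAreaRect((q[:,:2]*1000).astype(np.float32));print(r)
A=np.c_[q[:,:2],np.ones(len(q))];print("plane",np.linalg.lstsq(A,q[:,2],rcond=None)[0])
E
```

```text
21
((47.542606353759766, 0.00261688232421875), (71.94129180908203, 94.88285827636719), 89.99063110351562)
plane [-0.00481766 -0.00638684  0.02122251]
```

View pics/f1.png

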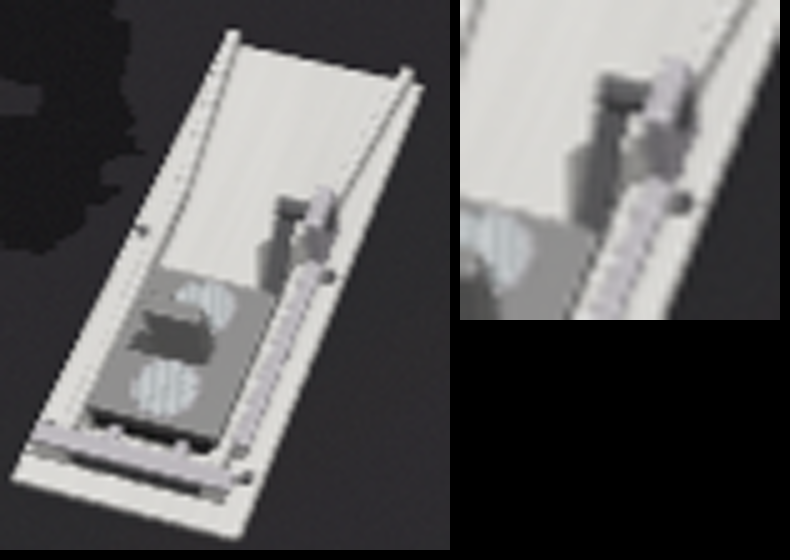

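View pics/f_scene.png

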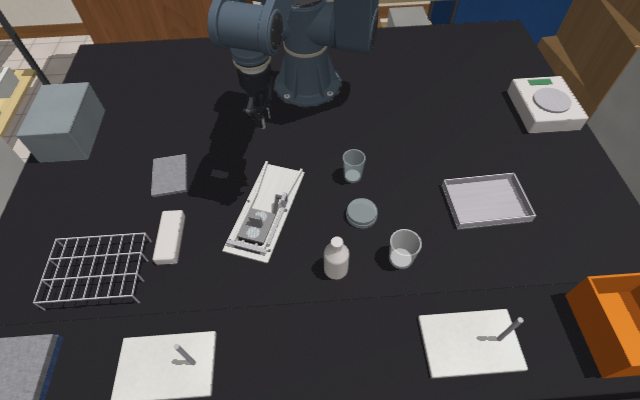

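The carrier lies flat in the dock (plate top about 20.5 mm, level). The catch hangs as at the start, its tip at (585,230) right behind the carrier's rear edge. The bystanders haven't moved, and the arm is clear.

```bash
python3 - <<'E'
from bench import manip
manip.sign_off();print(manip.current_time())
E
```

```text
the job is handed in; nothing more can be done
the job is handed in; nothing more can be done
```

The carrier is locked flat in the dock with the catch down behind it. I handed the job in at about 33 s of the 61 s allowed.

I gripped the carrier by its fin and set it on the flared entry at dock x = -140 mm. There I loosened and regripped it so it sat flat, then slid it along the floor under the catch. The buffer met it at about x = 44 mm, and the catch had dropped by about x = 53 mm. I pushed on gently to x = 56 mm, where the highest wrist force along the slide was about 12 N including friction. Then I eased back towards the catch, opened the gripper and moved clear.

**Last checks:**
- **Catch:** its image and depth profile matched the initial catch-down state while I still held the carrier. After release the image still matched.
- **Carrier:** the plate is level to within the depth noise, with its top at about 20.5 mm against 20 expected.
- **Surroundings:** the other objects look unmoved in the scene picture, and the wrist force was near zero.

**Checks that fell short:**
- **Catch detector:** while the arm hid part of the view it reported the catch somewhere implausible, so I ignored it.
- **Early slide:** the first few centimetres on the entry pressed down harder than intended (11 to 17 N, with about 10 N of drag at the first step). I corrected the height after that.
- **Release:** I let go with the spring still pushing back at about 5 N, so the last bit of backing onto the catch was unguided.

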